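Pack a glass globe lamp into its transport case

ROBOT

A 6-joint arm with a two-finger parallel gripper is mounted at the origin on a cart in front of the work surface, level with it; the furniture and walls round the work are solid. World frame = base frame: x ahead of the robot, y to its left, z up, the work surface at z = 0. Lengths are in mm, angles in degrees, forces in N, time in s.
With the tool pointing down it reaches from about 350 to 875 mm from the base axis. Payload 4.2 kg.
Tool frame: the origin (TCP) lies midway between the tips of the shut fingers; the grasp point (between the pads) lies 19 mm behind it; z points along the fingers, y is the line along which they close (so a half turn about z gives the same grasp; the last joint's range is limited). The gripper opens to 85 mm and grips with 20 to 120 N. Pads are 22 mm wide; open, the fingers measure 114 mm over their backs; the gripper's body (76 mm by 85 mm) begins 54 mm behind the grasp point. The pads swing forward as they close: fully open they stand 13 mm farther back than shut.
Start: joints at [-55.084, 22.042, 0.453, 0, -68.411, -14.817], TCP at [214.795, -586.909, 231.312] pointing down, gripper open.
Joint ranges: [-179.83, 179.83], [-69.29, 118.12], [-61.27, 80.66], [-181.25, 117.63], [-171.15, -9.14], [-177.46, 177.46]. Speed limits (degrees/s): [159.86, 159.86, 180, 180, 180, 180].

INTERFACE

Orientations are given as a 3x3 rotation matrix whose columns are the frame's x, y, z axes.
In Python, from cell import robot gives the robot as it stands.
- The arm moves only by the shell command python3 -m creep 'ROWS' [FORCE]. ROWS is a JSON object of lists of equal length, an entry for each row: "delta_rot": the turn, a rotation vector about the tool's x, y, z as a fraction of full scale, a list of three; "slide": the shift along the tool's x, y, z as a fraction of full scale, a list of three; "hand": the opening, from -1 (shut) to 1 (fully open). A call has 1 to 20 rows; each row shifts and turns the commanded pose from where the row before left it, along the tool's axes as they then stand; what a row does not reach is not made up. Full scale, the value 1, is 0.1 m for a shift and 60 degrees for a turn. A row lasts 1/12 s, in which the tool goes at most 41.7 mm and 7.16 degrees, less where a joint would pass 70% of its speed; a pose out of reach is approached as far as the arm can. A call with a number of a shift or a turn outside -1 to 1 is refused whole. A call with a gripper value outside its range is refused whole. The fingers move at their own pace and stop on an object; FORCE is the grip in N (left out, the last holds). Time passes only in rows, so rows that do not move let the fingers close. It gives the time, the measured TCP pose, the force, the opening and the grip force at its end, in the units of the state.
- robot.state(): the state, without advancing time (a new reading comes with each control period).
- robot.get_image(name): name is "scene" or "top" or "wrist"; returns a dict with "image" (420x560x3 uint8, red, green, blue), "fx", "fy", "cx", "cy" (pixels), "T" (4x4, takes a point from camera to world coordinates). Camera axes: x right, y up, looking along -z (the intrinsics and any distortion apply to the point x, -y, -z); pixel columns grow to the right and rows downward; lengths in mm; the calibration is good to about 2 mm. A picture is of the moment at which its call begins. There is no depth.
- robot.job_done(): hands the job in; it is judged then, once.
Trained networks look in a picture, given as the dict that the camera call returned (one of the last four; its "shot" number tells which), for a name from the list of things; names that differ only in an ending like _2 or _b are one class to them, and where a whole thing is asked for, a point or a joint stands for the part that bears it (a point fixed in the world has none). Each returns a list of dicts, best first, with "p" (0 to 1); they miss things now and then, are a little off and sometimes report something else, mostly with a low value. They report only what shows in the picture. A call takes as long as a camera call.
- robot.spot_in(label, picture): "centre" ([column, row] in pixels, amid what is visible of it).
- robot.outline_of(label, picture): "region" (420x560 bool, what is visible of it) and "centre" ([column, row] in pixels, amid what is visible of it).
The state is a dict: "t": time; "joint_pos": joint angles; "dq": joint speeds; "joint_torque": joint torques, N m; "tool_pos": TCP position; "eef_rot": TCP orientation; "force": force on the tool from outside, world axes, zero at the start; "wrist_torque": the same for the moment, N m; "finger_gap": finger opening in mm; "grip_force": force on a finger pad.
Only numpy, scipy, OpenCV 4.12 (cv2) and the standard library are available. Lean on these libraries where they do the work, as an engineer would, in place of code of your own. Each camera call takes 0.05 s, during which the arm holds its last target. There are 200 camera calls.

TASK

The globe lamp propped on the roll of tape is ready to go: pick it up by its metal screw cap and lower it, globe down, into the free well of the plywood transport case, so that it stands upright in the seat at the bottom. The seat's height is not known, so feel for it: the globe is thin glass, so do not squeeze it, press it hard against anything or let it drop, and leave the lamps already packed and the bottle where they are.

Things in the scene. Friction and masses are not known exactly. Their poses are not given: they have to be found in the camera images.
- lamp: The lamp to pack: white glass globe 72 mm in diameter tapering to a neck and metal screw cap, 120 mm long, 0.15 kg. Origin at the globe's centre, z axis from globe to cap. Neck and cap: a cylinder 27 mm in diameter from z = 46 to 80 mm, contact to z = 84. Starts globe down on a roll of black tape (61 mm across, 18 high), cap leaning about 25 degrees, roughly towards the robot.
- lamp_globe: The glass globe of that lamp (sphere, radius 36 mm, and the glass taper up to z = 46 mm): same origin and axes as the lamp.
- lamp_cap (a point): Middle of the cylindrical neck and cap of that lamp, 66 mm from the globe's centre along the lamp's z axis: the place to grip. Same axes as the lamp.
- case: Plywood transport case, open on top, fixed, 196 x 196 mm, 142 high. Origin under its centre, z up, axes along its sides. Walls and cross divider 8 mm; four wells, each 86 x 86 mm, 128 deep. Each has a board seat 14 mm thick with a round hole 46 mm across: the globe nests 8 mm deep in it. Seats lie on soft packing (about 2.5 N/mm) at different heights, up to 4 mm off centre.
- well_1 (a point): Centre of the mouth of well 1 of the case (-x, +y in the case's frame), level with the rim, 142 mm above the case's underside. Any of the four may be the free one; the top of the free well's seat lies 28 to 70 mm above the case's underside, no reading tells where. Fingers fit into the well round the cap only if opened little.
- well_2 (a point): Centre of the mouth of well 2 of the case (+x, +y in the case's frame), level with the rim, 142 mm above the case's underside. Any of the four may be the free one; the top of the free well's seat lies 28 to 70 mm above the case's underside, no reading tells where. Fingers fit into the well round the cap only if opened little.
- well_3 (a point): Centre of the mouth of well 3 of the case (+x, -y in the case's frame), level with the rim, 142 mm above the case's underside. Any of the four may be the free one; the top of the free well's seat lies 28 to 70 mm above the case's underside, no reading tells where. Fingers fit into the well round the cap only if opened little.
- well_4 (a point): Centre of the mouth of well 4 of the case (-x, -y in the case's frame), level with the rim, 142 mm above the case's underside. Any of the four may be the free one; the top of the free well's seat lies 28 to 70 mm above the case's underside, no reading tells where. Fingers fit into the well round the cap only if opened little.
- packed_1: A lamp of the same kind already packed, upright, in one of the wells, its contact at most about 12 mm above the rim. Origin at its globe's centre. The well with no packed lamp is the free one.
- packed_2: A lamp of the same kind already packed, upright, in one of the wells, its contact at most about 12 mm above the rim. Origin at its globe's centre. The well with no packed lamp is the free one.
- packed_3: A lamp of the same kind already packed, upright, in one of the wells, its contact at most about 12 mm above the rim. Origin at its globe's centre. The well with no packed lamp is the free one.
- bottle: Bystander: dropper bottle with a red spout, 38 mm across, 106 mm high, beyond the lamp. Origin under its centre.

How it is judged:
By the outcome, as a careful person would: the job done as asked, in the order asked, and still so for the second after the job is handed in, with the robot touching nothing.
It also fails if it takes over 40 s, if anything falls off the work surface, if the arm or the gripper's body presses on something with over 40 N, if the wrist force passes 120 N, or if a joint passes its speed limit or range.

## Working session

There is one attempt and no reset: what is moved stays moved. The work goes in short steps, Python scripts to look and compute and a shell command to move; the robot and the scene stay as the last step left them, time stands still between calls to the robot, and variables do not carry over. Pictures are saved under pics/ and viewed, at most 10 in all, crops included, and the job is handed in when it is done.

```bash
mkdir -p pics; ls
python3 - <<'E'
from cell import robot
import cv2,numpy as np
s=robot.state();print(s)
ims=[]
for n in("scene","top"):
    p=robot.get_image(n);print(n,p["fx"],p["fy"],p["cx"],p["cy"],[k for k in p],np.round(p["T"],3).tolist())
    for l in("lamp","lamp_globe","lamp_cap","case","well_1","packed_1","bottle"):
        print(l,[(round(d["p"],2),np.round(d["centre"]).tolist()) for d in robot.spot_in(l,p)][:6])
    cv2.imwrite(f"pics/{n}1.png",p["image"][:,:,::-1])
E
```

```text
pics
{'t': 0.0, 'joint_pos': array([-5.50841205e+01,  2.20913391e+01,  3.78429852e-01, -3.07173144e-02,
       -6.84126283e+01, -1.48172755e+01]), 'dq': array([-0.03809335,  0.00610914, -0.07044682, -0.04638352, -0.04687686,
        0.02541945]), 'joint_torque': array([ 5.73446596e-04, -3.92289233e+01,  1.88404083e+01,  4.18617189e+00,
       -4.57664268e-03, -9.93366882e-06]), 'tool_pos': array([ 214.59353699, -586.36017907,  230.20182297]), 'eef_rot': array([[-9.39170543e-01, -3.43450109e-01, -8.45287869e-04],
       [-3.43451140e-01,  9.39168238e-01,  2.08193550e-03],
       [ 7.88265455e-05,  2.24560758e-03, -9.99997476e-01]]), 'force': array([-0.57640195, -0.47342783,  0.2973764 ]), 'wrist_torque': array([-0.01510953, -0.02057333,  0.01315351]), 'grip_force': 0.0, 'finger_gap': 84.95974644986444}
scene 500.6694207064353 500.6694207064353 273.7322614472833 211.55322228533876 ['image', 'fx', 'fy', 'cx', 'cy', 'T', 'shot'] [[-0.837, 0.422, -0.347, 60.226], [-0.546, -0.63, 0.552, 759.945], [0.014, 0.652, 0.758, 1180.251], [0.0, 0.0, 0.0, 1.0]]
lamp [(0.9, [231.0, 318.0]), (0.33, [348.0, 175.0])]
lamp_globe [(0.58, [229.0, 326.0])]
lamp_cap [(0.69, [228.0, 318.0])]
case [(0.69, [346.0, 176.0])]
well_1 [(0.89, [349.0, 174.0])]
packed_1 [(0.62, [344.0, 155.0]), (0.58, [346.0, 173.0]), (0.49, [373.0, 162.0])]
bottle [(0.77, [178.0, 295.0])]
top 410.89011362723255 410.89011362723255 286.152675029604 209.00850779918517 ['image', 'fx', 'fy', 'cx', 'cy', 'T', 'shot'] [[0.016, 0.988, -0.156, 366.121], [-1.0, 0.019, 0.015, -4.459], [0.018, 0.156, 0.988, 1274.623], [0.0, 0.0, 0.0, 1.0]]
lamp [(0.64, [176.0, 239.0])]
lamp_globe [(0.76, [176.0, 241.0])]
lamp_cap [(0.64, [175.0, 241.0])]
case [(0.62, [389.0, 245.0])]
well_1 [(0.9, [388.0, 243.0])]
packed_1 [(0.95, [371.0, 262.0]), (0.89, [400.0, 258.0]), (0.87, [394.0, 227.0])]
bottle [(0.77, [178.0, 180.0]), (0.3, [176.0, 238.0])]
```

Run:
```python
import cv2,numpy as np
t=cv2.imread("pics/top1.png");s=cv2.imread("pics/scene1.png")
a=cv2.resize(t[150:290,130:230],None,fx=4,fy=4,interpolation=2);b=cv2.resize(t[190:290,340:440],None,fx=4,fy=4,interpolation=2)
b=np.vstack([b,np.zeros((160,400,3),np.uint8)])
cv2.imwrite("pics/topc.png",np.hstack([a,b]))
cv2.imwrite("pics/scenec.png",cv2.resize(s[100:400,130:450],None,fx=2,fy=2,interpolation=2))
```

```text
(no output)
```

View pics/topc.png

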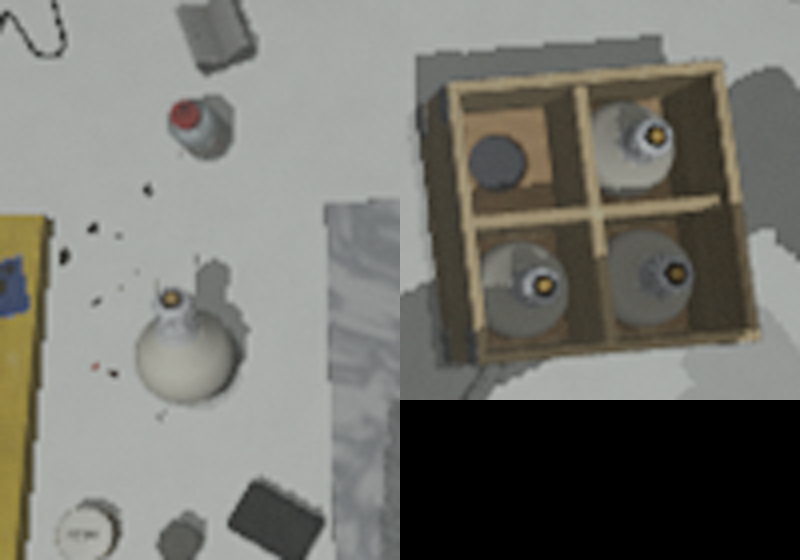

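View pics/scenec.png

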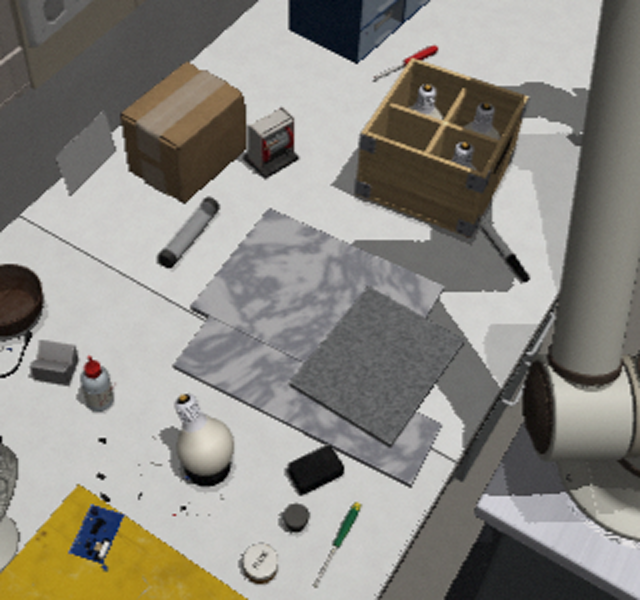

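The pictures show the free well as the +x,+y one (top crop 500,155; bare seat with a dark hole). The lamp is at top pixel ~(176,239), and its cap leans towards +x, so away from the robot rather than towards it. I'll fit models to the outlines to check this.

```bash
cat > h.py <<'E'
import numpy as np,cv2
from scipy.optimize import minimize
S=4
def proj(p,X):
    Ti=np.linalg.inv(p["T"]);c=np.asarray(X)@Ti[:3,:3].T+Ti[:3,3]
    return np.c_[p["cx"]+p["fx"]*c[:,0]/-c[:,2],p["cy"]-p["fy"]*c[:,1]/-c[:,2]]
u=np.random.default_rng(0).normal(size=(1500,3));SPH=36*u/np.linalg.norm(u,axis=1)[:,None]
a=np.linspace(0,2*np.pi,40)
ring=lambda r,z:np.c_[r*np.cos(a),r*np.sin(a),0*a+z]
NECK=np.r_[ring(13.5,46),ring(13.5,80),ring(6,84)]
TAP=np.r_[ring(29,21),ring(13.5,46)]
def frame(ax):
    z=ax/np.linalg.norm(ax);y=np.cross(z,[1,0,0]);y/=np.linalg.norm(y);return np.c_[np.cross(y,z),y,z]
def lamp_parts(q):
    R=frame(np.array([q[3],q[4],1.]));return [P@R.T+q[:3] for P in(SPH,TAP,NECK)]
B=np.array([[x,y,z] for x in(-98,98) for y in(-98,98) for z in(0,142)],float)
def case_parts(q):
    c,s=np.cos(q[2]),np.sin(q[2]);return [B@np.array([[c,-s,0],[s,c,0],[0,0,1]]).T+[q[0],q[1],0]]
def render(p,parts):
    m=np.zeros((420*S,560*S),np.uint8)
    for P in parts:
        h=cv2.convexHull(np.round(((proj(p,P)+.5)*S)).clip(-9000,9000).astype(np.int32));cv2.fillConvexPoly(m,h,1)
    return cv2.resize(m.astype(np.float32),(560,420),interpolation=cv2.INTER_AREA)
def fit(views,parts,q0,step,ign=None):
    def cost(q):
        P=parts(q);e=0
        for p,m in views:
            r=render(p,P);e+=np.abs(r-m).sum()/m.sum()
        return e
    sim=np.vstack([q0]+[np.array(q0)+np.eye(len(q0))[i]*step[i] for i in range(len(q0))])
    for _ in range(2):
        r=minimize(cost,q0,method="Nelder-Mead",options=dict(initial_simplex=sim,maxiter=400,xatol=.05,fatol=1e-4))
        q0=r.x;sim=np.vstack([q0]+[q0-np.eye(len(q0))[i]*step[i]*.4 for i in range(len(q0))])
    return r.x,r.fun
def ground(p,px,z):
    d=p["T"][:3,:3]@[(px[0]-p["cx"])/p["fx"],-(px[1]-p["cy"])/p["fy"],-1];o=p["T"][:3,3]
    return o+d*(z-o[2])/d[2]
E
python3 - <<'E'
from h import *
from cell import robot
P={n:robot.get_image(n) for n in("scene","top")}
L={n:robot.outline_of("lamp",P[n])[0]["region"].astype(np.float32) for n in P}
C={n:robot.outline_of("case",P[n])[0]["region"] for n in P}
for n in P:print(n,L[n].sum(),C[n].sum())
T=P["top"]
g=ground(T,(176,241),55);print("globe0",g)
for s in (.45,-.45):
    r=fit([(P[n],L[n]) for n in P],lamp_parts,[g[0],g[1],52,s,0],[10,10,8,.2,.2]);print(np.round(r[0],2),r[1])
c=ground(T,(389,245),100)
Ch={}
for n in P:
    m=np.zeros((420,560),np.uint8);ys,xs=np.nonzero(C[n]);cv2.fillConvexPoly(m,cv2.convexHull(np.c_[xs,ys].astype(np.int32)),1);Ch[n]=m.astype(np.float32)
for ns in (["scene","top"],["top"]):
    rc=fit([(P[n],Ch[n]) for n in ns],case_parts,[c[0],c[1],.08],[15,15,.1]);print(ns,np.round(rc[0],3),rc[1])
b=ground(T,robot.spot_in("bottle",T)[0]["centre"],60);print("bottle",b)
for d in robot.outline_of("packed_1",T):print(d["p"],ground(T,d["centre"],100))
print("hole px top",(340+497/4,190+162/4),[ground(T,(340+497/4-.5,190+162/4-.5),z) for z in(14,56)])
E
```

```text
scene 858.0 4827
top 482.0 3561
globe0 [456.68666592 301.15719899  55.        ]
[ 4.6454e+02  3.0252e+02  5.1330e+01  3.7000e-01 -7.0000e-02] 0.15540428459644318
[ 4.6423e+02  3.0256e+02  5.1150e+01  3.8000e-01 -7.0000e-02] 0.15572196245193481
['scene', 'top'] [ 4.57032e+02 -3.13336e+02  9.40000e-02] 0.05621204897761345
['top'] [ 4.56427e+02 -3.12056e+02  1.03000e-01] 0.023289427161216736
bottle [637.11776878 295.94328619  60.        ]
0.77 [ 506.34821883 -341.99567711  100.        ]
0.58 [ 406.70629402 -350.59215623  100.        ]
hole px top (464.25, 230.5) [array([ 509.49205708, -575.93526674,   14.        ]), array([ 504.71537547, -556.8954835 ,   56.        ])]
```

```bash
python3 -m creep '{"slide":[[-0.12,0.14,-0.05],[-0.24,0.285,-0.05],[-0.24,0.285,0],[-0.24,0.285,0],[-0.24,0.285,0],[-0.24,0.285,0],[-0.24,0.285,0],[-0.24,0.285,0],[-0.24,0.285,0],[-0.24,0.285,0],[-0.24,0.285,0],[-0.24,0.285,0],[-0.24,0.285,0],[-0.24,0.285,0],[-0.24,0.285,0],[-0.24,0.285,0],[-0.24,0.285,0],[-0.24,0.285,0],[-0.24,0.285,0],[-0.24,0.285,0]],"delta_rot":[[0,0,0],[0,0,0],[0,0,0],[0,0,0],[0,0,0],[0,0,0],[0,0,0],[0,0,0],[0,0,0],[0,0,0],[0,0,0],[0,0,0],[0,0,0],[0,0,0],[0,0,0],[0,0,0],[0,0,0],[0,0,0],[0,0,0],[0,0,0]],"hand":[1,1,1,1,1,1,1,1,1,1,1,1,1,1,1,1,1,1,1,1]}'
cat >> h.py <<'E'
from scipy.spatial.transform import Rotation as Ro
def tool_R(zax,ydir):
    z=np.array(zax)/np.linalg.norm(zax);y=np.array(ydir)-np.dot(ydir,z)*z;y/=np.linalg.norm(y);return np.c_[np.cross(y,z),y,z]
def plan(pos,R,s,n):
    """rotation first as equal body steps combined with shifts: rotvec per row and slide per row (tool axes then)"""
    R0=s["eef_rot"];rv=(Ro.from_matrix(R0.T@R)).as_rotvec(degrees=True)
    d=np.array(pos)-s["tool_pos"]
    print("rotvec deg",np.round(rv,2),"per row frac",np.round(rv/60/n,4),"d",np.round(d,1))
    Ri=R0.copy()
    print("shift now-frame",np.round(R0.T@d/100,3)," target-frame",np.round(R.T@d/100,3))
E
python3 - <<'E'
from h import *
from cell import robot
s=robot.state();ax=np.array([.375,-.07,1]);ax/=np.linalg.norm(ax)
R=tool_R(-ax,[0,1,0]);print(R.round(2))
plan(np.array([464.4,302.5,51.3])+ax*200,R,s,7)
E
```

```text
t: 2.87
tool_pos: [463.6, 97.6, 241.7]
eef_rot: [[-0.939, -0.344, 0.001], [-0.344, 0.939, 0.0], [-0.001, 0.0, -1.0]]
force: [0.9, -0.5, 0.2]
finger_gap: 85.3
grip_force: 0.0
[[-0.94  0.02 -0.35]
 [ 0.    1.    0.07]
 [ 0.35  0.06 -0.93]]
rotvec deg [-7.27 19.74 20.59] per row frac [-0.0173  0.047   0.049 ] d [ 70.9 191.9  -3.6]
shift now-frame [-1.326  1.557  0.037]  target-frame [-0.676  1.929 -0.09 ]
```

```bash
python3 -m creep '{"slide":[[-0.26,0.31,0],[-0.26,0.31,0],[-0.26,0.31,0],[-0.26,0.31,0],[-0.26,0.31,0],[0,0,0],[0,0,0],[0,0,0],[0,0,0],[0,0,0],[0,0,0],[0,0,0]],"delta_rot":[[0,0,0],[0,0,0],[0,0,0],[0,0,0],[0,0,0],[-0.024,0.066,0.069],[-0.024,0.066,0.069],[-0.024,0.066,0.069],[-0.024,0.066,0.069],[-0.024,0.066,0.069],[0,0,0],[0,0,0]],"hand":[1,1,1,1,1,1,1,1,1,1,1,1]}'
python3 - <<'E'
from h import *
from cell import robot
P={n:robot.get_image(n) for n in("scene","top","wrist")}
w=P["wrist"];cv2.imwrite("pics/w1.png",w["image"][:,:,::-1]);print(np.round(w["T"],2).tolist())
V=[]
for n in P:
    o=robot.outline_of("lamp",P[n])
    print(n,[(d["p"],d["region"].sum(),np.round(d["centre"])) for d in o[:2]])
    if o:V.append((P[n],o[0]["region"].astype(np.float32)))
for v in (V[-1:],V):
    print(fit(v,lamp_parts,[464.4,302.5,51.3,.375,-.07],[6,6,4,.15,.1]))
np.save("v.npy",V[-1][1])
E
```

```text
t: 3.87
tool_pos: [533.0, 285.4, 240.3]
eef_rot: [[-0.936, 0.026, -0.352], [0.003, 0.998, 0.064], [0.353, 0.059, -0.934]]
force: [0.1, -0.2, 0.1]
finger_gap: 85.7
grip_force: 0.0
[[0.02, -1.0, 0.1, 521.75], [1.0, 0.02, -0.06, 275.95], [0.06, 0.1, 0.99, 397.15], [0.0, 0.0, 0.0, 1.0]]
scene [(0.66, np.int64(782), array([230., 320.]))]
top [(0.7, np.int64(586), array([175., 239.]))]
wrist [(0.91, np.int64(4886), array([280., 184.]))]
(array([ 4.63532476e+02,  3.00455621e+02,  4.92016404e+01,  4.35748720e-01,
       -8.92776684e-02]), np.float64(0.015784895047545433))
(array([ 4.63477077e+02,  3.00720927e+02,  5.05814990e+01,  4.26009477e-01,
       -5.60151840e-02]), np.float64(0.23132412135601044))
```

View pics/w1.png

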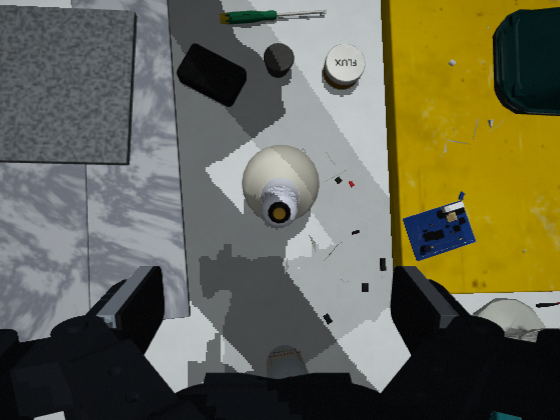

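The wrist view shows the lamp at about (280,184), cap contact at (279,212), and the model fit leaves only 1.6% mismatch. The axis leans 23.6° towards +x.

Run:
```python
from h import *
from cell import robot
s=robot.state();ax=np.array([.432,-.08,1]);ax/=np.linalg.norm(ax);g=np.array([463.5,300.5,49.8])
R=tool_R(-ax,[0,1,0]);plan(g+ax*47,R,s,1)
print(g+ax*47)
```

```text
rotvec deg [-0.52  2.78  0.11] per row frac [-0.0087  0.0463  0.0019] d [ -49.5   11.  -149.2]
shift now-frame [-0.061  0.009  1.575]  target-frame [-0.137 -0.005  1.57 ]
[482.08904225 297.05758477  92.8301904 ]
```

```bash
python3 -m creep '{"slide":[[0,0,0],[-0.137,-0.005,0.1],[0,0,0.25],[0,0,0.3],[0,0,0.3],[0,0,0.2],[0,0,0.1],[0,0,0],[0,0,0]],"delta_rot":[[-0.009,0.046,0.002],[0,0,0],[0,0,0],[0,0,0],[0,0,0],[0,0,0],[0,0,0],[0,0,0],[0,0,0]],"hand":[1,1,1,1,1,1,1,1,1]}'
python3 - <<'E'
from h import *
from cell import robot
s=robot.state();ax=np.array([.432,-.08,1]);ax/=np.linalg.norm(ax);g=np.array([463.5,300.5,49.8])
w=robot.get_image("wrist");cv2.imwrite("pics/w2.png",w["image"][:,:,::-1])
V=[(w,robot.outline_of("lamp",w)[0]["region"].astype(np.float32))]
q,e=fit(V,lamp_parts,[463.5,300.5,49.8,.432,-.08],[4,4,4,.1,.1]);print(q,e)
R=tool_R(-ax,[0,1,0]);plan(g+ax*47,R,s,1)
a2=np.array([q[3],q[4],1]);a2/=np.linalg.norm(a2)
R=tool_R(-a2,[0,1,0]);plan(q[:3]+a2*47,R,s,1)
E
```

```text
t: 4.92
tool_pos: [495.9, 294.6, 121.5]
eef_rot: [[-0.918, 0.03, -0.395], [0.001, 0.997, 0.073], [0.396, 0.067, -0.916]]
force: [-0.3, -0.8, 0.2]
finger_gap: 85.4
grip_force: 0.0
[ 4.63583637e+02  3.00422150e+02  4.98652244e+01  4.13275563e-01
 -8.77258738e-02] 0.012714828364551067
rotvec deg [-0.02  0.02 -0.06] per row frac [-0.0003  0.0004 -0.001 ] d [-13.8   2.5 -28.6]
shift now-frame [0.013 0.001 0.319]  target-frame [0.013 0.001 0.319]
rotvec deg [-0.45 -0.89 -0.13] per row frac [-0.0075 -0.0148 -0.0021] d [-14.4   2.  -28.3]
shift now-frame [ 0.02  -0.003  0.318]  target-frame [ 0.025 -0.005  0.317]
```

View pics/w2.png

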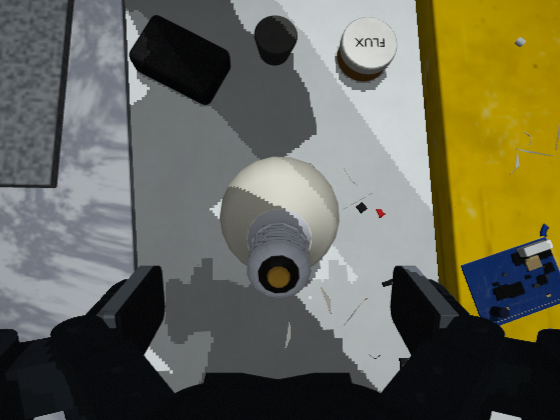

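```bash
python3 -m creep '{"slide":[[0.01,0,0.12],[0.01,0,0.12],[0,0,0.08],[0,0,0],[0,0,0],[0,0,0],[0,0,0],[0,0,0],[0,0,0],[0,0,0]],"delta_rot":[[-0.004,-0.008,0],[0,0,0],[0,0,0],[0,0,0],[0,0,0],[0,0,0],[0,0,0],[0,0,0],[0,0,0],[0,0,0]],"hand":[1,1,1,0.4,0,-0.3,-1,-1,-1,-1]}' 40
```

```text
t: 5.85
tool_pos: [481.5, 297.2, 93.5]
eef_rot: [[-0.922, 0.032, -0.387], [0.002, 0.997, 0.079], [0.388, 0.072, -0.919]]
force: [-0.0, 0.3, 1.6]
finger_gap: 26.0
grip_force: 39.2
```

```bash
python3 -m creep '{"slide":[[0,0,0],[0,0,0],[0,0,0],[0,0,0]],"delta_rot":[[0,0,0],[0,0,0],[0,0,0],[0,0,0]],"hand":[-1,-1,-1,-1]}'
```

```text
t: 6.18
tool_pos: [481.5, 297.2, 93.5]
eef_rot: [[-0.922, 0.032, -0.387], [0.002, 0.997, 0.078], [0.388, 0.072, -0.919]]
force: [1.9, 0.7, 5.0]
finger_gap: 26.0
grip_force: 39.3
```

```bash
python3 -m creep '{"slide":[[0.02,0.004,-0.046],[0.04,0.007,-0.092],[0.12,0.022,-0.28],[0.15,0.028,-0.36],[0.15,0.028,-0.36],[0.15,0.028,-0.36],[0.12,0.022,-0.28],[0.08,0.015,-0.18],[0,0,0],[0,0,0]],"delta_rot":[[0,0,0],[0,0,0],[0,0,0],[0,0,0],[0,0,0],[0,0,0],[0,0,0],[0,0,0],[0,0,0],[0,0,0]],"hand":[-1,-1,-1,-1,-1,-1,-1,-1,-1,-1]}'
python3 - <<'E'
from h import *
from cell import robot
s=robot.state();P={n:robot.get_image(n) for n in("top","scene")}
t=P["top"];cv2.imwrite("pics/t2.png",np.vstack([np.hstack([cv2.resize(P["scene"]["image"][60:360,100:400],(400,400)),cv2.resize(t["image"][180:280,330:430],(400,400))])])[:,:,::-1])
w=robot.get_image("wrist");V=[(w,robot.outline_of("lamp",w)[0]["region"].astype(np.float32))]
g=s["tool_pos"]+s["eef_rot"][:,2]*47
q,e=fit(V,lamp_parts,[*g,.41,-.085],[4,4,4,.1,.1]);print(g,q,e)
a=np.array([q[3],q[4],1]);a/=np.linalg.norm(a);print("lamp axis in tool",s["eef_rot"].T@a,"globe in tool",s["eef_rot"].T@(q[:3]-s["tool_pos"]))
R=tool_R([0,0,-1],[-.098,.995,0]);plan([510,-265,300],R,s,1)
print(s["eef_rot"].round(3).tolist(),s["tool_pos"])
E
```

```text
t: 7.02
tool_pos: [480.7, 297.3, 306.9]
eef_rot: [[-0.921, 0.032, -0.387], [0.002, 0.997, 0.079], [0.389, 0.072, -0.918]]
force: [0.0, 0.4, -3.5]
finger_gap: 26.0
grip_force: 39.5
[462.45840792 301.03262618 263.74005411] [ 4.60198752e+02  3.00237239e+02  2.55692432e+02  4.61260453e-01
 -8.78343058e-02] 0.10417170822620392
lamp axis in tool [-3.29281165e-02 -1.44300718e-04 -9.99457712e-01] globe in tool [-1.0479625  -1.44914445 55.20394197]
rotvec deg [  5.59 -22.63  -6.55] per row frac [ 0.0932 -0.3771 -0.1092] d [  29.3 -562.3   -6.9]
shift now-frame [-0.307 -5.601 -0.496]  target-frame [ 0.259 -5.625  0.069]
[[-0.921, 0.032, -0.387], [0.002, 0.997, 0.079], [0.389, 0.072, -0.918]] [480.6662484  297.30322645 306.90909536]
```

View pics/t2.png

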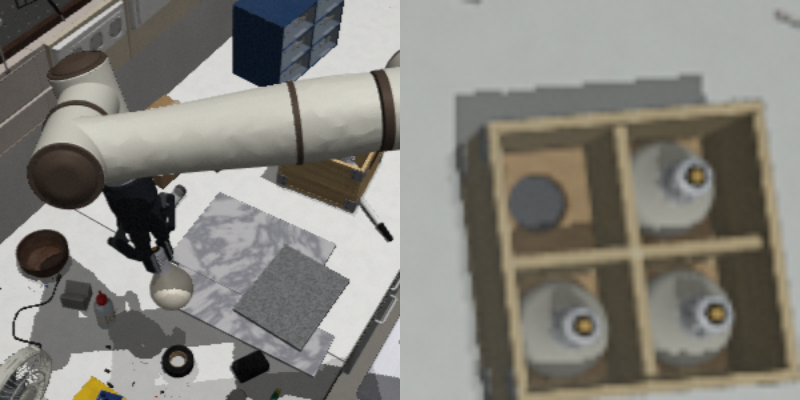

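The lamp is held clear of the tape roll. In the top crop (right half) the empty well's hole is at (537,202), top pixel (364,230.5). On the way I'll take wrist views of the hole to triangulate it.

```bash
python3 -m creep '{"slide":[[-0.016,-0.18,-0.022],[-0.031,-0.353,-0.043],[-0.031,-0.353,-0.043],[-0.031,-0.353,-0.043],[-0.031,-0.353,-0.043],[-0.031,-0.353,-0.043],[-0.031,-0.353,-0.043],[-0.031,-0.353,-0.043],[-0.031,-0.353,-0.043],[-0.031,-0.353,-0.043],[-0.031,-0.353,-0.043],[-0.031,-0.353,-0.043],[-0.031,-0.353,-0.043],[-0.016,-0.18,-0.022],[0,0,0],[0,0,0]],"delta_rot":[[0,0,0],[0,0,0],[0,0,0],[0,0,0],[0,0,0],[0,0,0],[0,0,0],[0,0,0],[0,0,0],[0,0,0],[0,0,0],[0,0,0],[0,0,0],[0,0,0],[0,0,0],[0,0,0]],"hand":[-1,-1,-1,-1,-1,-1,-1,-1,-1,-1,-1,-1,-1,-1,-1,-1]}'
python3 - <<'E'
from h import *
from cell import robot
import pickle
w=robot.get_image("wrist");cv2.imwrite("pics/w3.png",w["image"][:,:,::-1])
pickle.dump(w,open("w3.pkl","wb"))
cw=np.array([510,-260.])
print(proj(w,[[510,-260,142],[510,-260,50]]))
E
```

```text
t: 8.55
tool_pos: [524.6, -166.1, 307.4]
eef_rot: [[-0.92, 0.035, -0.391], [0.004, 0.997, 0.08], [0.393, 0.072, -0.917]]
force: [-0.6, 0.0, -2.3]
finger_gap: 25.8
grip_force: 39.7
[[150.39062158 253.63345747]
 [172.83838886 255.94941689]]
```

View pics/w3.png

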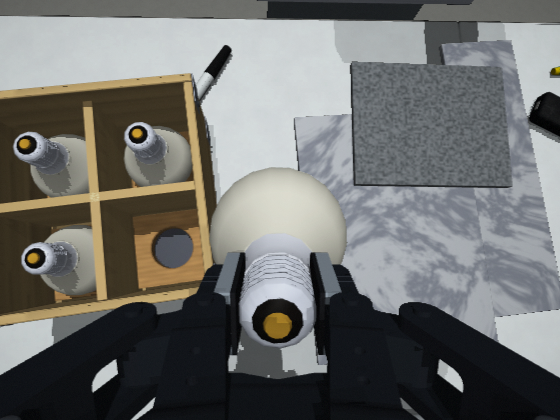

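The wrist view shows the free well with its hole at about (173,248), left of the held lamp. The rays from this view and the top camera are nearly parallel, so I'll take a view from the other side.

```bash
python3 -m creep '{"slide":[[0,-0.18,-0.015],[0,-0.36,-0.03],[0,-0.36,-0.03],[0,-0.36,-0.03],[0,-0.36,-0.03],[0,-0.2,-0.016],[0,-0.1,-0.008],[0,0,0],[0,0,0]],"delta_rot":[[0,0,0],[0,0,0],[0,0,0],[0,0,0],[0,0,0],[0,0,0],[0,0,0],[0,0,0],[0,0,0]],"hand":[-1,-1,-1,-1,-1,-1,-1,-1,-1]}'
python3 - <<'E'
from h import *
from cell import robot
import pickle
w=robot.get_image("wrist");cv2.imwrite("pics/w4.png",w["image"][:,:,::-1])
pickle.dump(w,open("w4.pkl","wb"))
w3=pickle.load(open("w3.pkl","rb"))
print(proj(w,[[510,-260,142],[510,-260,50]]))
for im,c in((w3,(173,248)),(w,proj(w,[[510,-260,50]])[0])):
    x,y=map(int,c);print(im["image"][y-30:y+31:6,x],im["image"][y,x-30:x+31:6])
E
```

```text
t: 9.35
tool_pos: [525.3, -356.9, 309.7]
eef_rot: [[-0.921, 0.032, -0.389], [0.001, 0.997, 0.078], [0.39, 0.072, -0.918]]
force: [0.9, -0.1, -1.8]
finger_gap: 26.1
grip_force: 39.8
[[375.13231342 245.58546161]
 [348.07680139 249.32478168]]
[[ 94  71  44]
 [ 88  67  40]
 [ 39  40  45]
 [ 62  66  71]
 [ 80  85  94]
 [ 81  85  93]
 [ 80  84  92]
 [ 80  84  93]
 [ 81  83  92]
 [175 134  82]
 [169 131  79]] [[162 124  74]
 [161 123  75]
 [ 53  55  60]
 [ 79  81  91]
 [ 79  84  92]
 [ 81  85  93]
 [ 82  84  93]
 [ 82  86  94]
 [ 84  88  95]
 [168 129  80]
 [191 165 111]]
[[ 77  58  36]
 [ 38  34  33]
 [ 71  72  81]
 [ 69  73  81]
 [ 68  71  80]
 [ 69  73  80]
 [ 67  72  81]
 [151 115  71]
 [164 126  78]
 [ 17  18  23]
 [ 18  20  25]] [[165 165 153]
 [158 157 148]
 [155 154 145]
 [150 150 140]
 [134 133 123]
 [ 69  73  80]
 [ 70  73  81]
 [ 76  57  36]
 [153 117  71]
 [154 118  71]
 [109  84  52]]
```

View pics/w4.png

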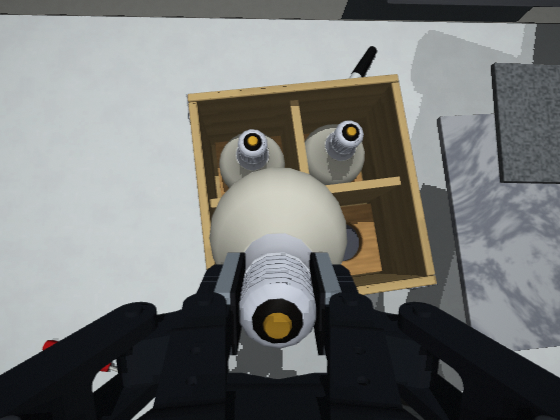

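The hole is half hidden by the globe, but its right arc (around 362,240) shows. I'll fit a 46 mm circle to the visible arcs in all three views.

Run:
```python
from h import *
from cell import robot
import pickle
from scipy.optimize import least_squares
w3,w4=[pickle.load(open(f,"rb")) for f in("w3.pkl","w4.pkl")]
t=dict(robot.get_image("top"));t["image"]=cv2.imread("pics/top1.png")[:,:,::-1]
obs=[]
for nm,p,seed in(("w3",w3,(173,248)),("w4",w4,(352,242)),("top",t,(364,230))):
    im=p["image"].astype(int);m=((im[:,:,2]-im[:,:,0]>3)&(im.max(2)<130)).astype(np.uint8)
    m=cv2.morphologyEx(m,cv2.MORPH_OPEN,np.ones((2,2),np.uint8)) if nm!="top" else m
    n,lab,st,ce=cv2.connectedComponentsWithStats(m,connectivity=4);k=lab[seed[1],seed[0]]
    print(nm,k,st[k],ce[k])
    k=(lab==k).astype(np.uint8)
    c=max(cv2.findContours(cv2.resize(k*255,None,fx=4,fy=4,interpolation=cv2.INTER_LINEAR).__gt__(127).astype(np.uint8),0,1)[0],key=len)[:,0]/4.-.375
    if nm=="w4":c=c[(c[:,0]>351)]
    obs.append((p,c))
al=np.linspace(0,2*np.pi,180)
def res(q,o=obs):
    r=[]
    for i,(p,c) in enumerate(o):
        X=proj(p,np.c_[q[0]+23*np.cos(al),q[1]+23*np.sin(al),0*al+q[2]]).astype(np.float32)
        d=[cv2.pointPolygonTest(X[:,None],(float(a),float(b)),True) for a,b in c]
        r+=list(np.array(d)/np.sqrt(len(d))*1.0*(1200/411 if i==2 else 1))
    return np.array(r)
for o in(obs,obs[:2],obs[1:]):
    for z0 in(35,65):
        f=least_squares(lambda q:res(q,o),[500,-261,z0],x_scale=[1,1,5],diff_step=1e-3);print(np.round(f.x,1),round(f.cost,2))
for q in([457.0,-313.3,.094],[456.4,-312.1,.103]):
    c,s_=np.cos(q[2]),np.sin(q[2]);print("well2",q[0]+47*c-47*s_,q[1]+47*c+47*s_)
for p in(w3,w4):print(np.round(proj(p,np.array([[x,y,142] for x in(4,90) for y in(4,90)])@np.array([[c,-s_,0],[s_,c,0],[0,0,1]]).T+[456.7,-312.7,0]),1).tolist())
```

```text
w3 66 [ 156  230   37   39 1122] [174.15062389 248.7513369 ]
w4 66 [344 227  16  35 323] [351.81424149 244.52321981]
top 85 [358 225  13  12 110] [363.53636364 230.23636364]
[ 501.9 -262.6   22.6] 11.94
[ 501.9 -262.6   22.6] 11.94
[ 501.2 -263.1   24.4] 1.69
[ 501.2 -263.1   24.4] 1.69
[ 501.6 -262.    21.6] 1.26
[ 501.6 -262.    21.6] 1.26
well2 499.3810102191258 -262.0959965158353
well2 498.31846398970157 -260.5166463212783
[[92.0, 195.6], [195.8, 183.3], [99.7, 300.0], [207.0, 284.7]]
[[317.6, 190.3], [411.3, 179.0], [332.5, 289.2], [429.0, 275.2]]
```

```bash
python3 -m creep '{"slide":[[0,0,0],[0,0,0],[0,0,0],[0,0,0],[0.02,0.14,0],[0.042,0.28,0],[0.042,0.28,0],[0.03,0.18,0],[0.01,0.08,0],[0,0,0],[0,0,0],[0,0,0]],"delta_rot":[[0.0233,-0.0943,-0.0273],[0.0233,-0.0943,-0.0273],[0.0233,-0.0943,-0.0273],[0.0233,-0.0943,-0.0273],[0,0,0],[0,0,0],[0,0,0],[0,0,0],[0,0,0],[0,0,0],[0,0,0],[0,0,0]],"hand":[-1,-1,-1,-1,-1,-1,-1,-1,-1,-1,-1,-1]}'
cat > g.py <<'E'
from h import *
from cell import robot
from scipy.optimize import least_squares
s=robot.state();R=s["eef_rot"]
w=robot.get_image("wrist");cv2.imwrite("pics/w5.png",w["image"][:,:,::-1])
m=robot.outline_of("lamp_globe",w)[0]["region"]|robot.outline_of("lamp",w)[0]["region"]
c=max(cv2.findContours(m.astype(np.uint8),0,1)[0],key=len)[:,0].astype(float);ys=c[:,1]
mid=c[c[:,1]<ys.min()+75]
def res(q):
    X=cv2.convexHull(proj(w,SPH+q).astype(np.float32));return np.array([cv2.pointPolygonTest(X,tuple(map(float,a)),True) for a in mid])
f=least_squares(res,s["tool_pos"]+R[:,2]*49,x_scale=[1,1,1],diff_step=1e-3,loss="soft_l1")
d=f.x-s["tool_pos"];print("globe world",f.x.round(1),"in tool",(R.T@d).round(1),"rms",np.sqrt((f.fun**2).mean()).round(2))
V=[]
for n in("scene","top"):
    p=robot.get_image(n);o=robot.outline_of("lamp_globe",p);print(n,[(round(x["p"],2),x["centre"],x["region"].sum()) for x in o[:3]],"predicted",proj(p,[f.x]).round(1))
R2=tool_R([0,0,-1],[-.098,.995,0]);plan([501.5,-262.5,200],R2,s,1)
E
python3 g.py
```

```text
t: 10.45
tool_pos: [501.6, -264.0, 310.2]
eef_rot: [[-0.995, -0.099, -0.001], [-0.099, 0.995, -0.002], [0.001, -0.002, -1.0]]
force: [0.6, -0.3, -1.1]
finger_gap: 26.3
grip_force: 39.9
globe world [ 502.  -264.5  261.4] in tool [-0.4 -0.4 48.8] rms 0.42
scene [(0.95, [333.4, 129.6], np.int64(457))] predicted [[336.3 129.3]]
top [(0.85, [382.3, 227.9], np.int64(332))] predicted [[384.  220.3]]
rotvec deg [-0.1  -0.05  0.03] per row frac [-0.0017 -0.0009  0.0005] d [-1.000e-01  1.500e+00 -1.102e+02]
shift now-frame [-0.002  0.017  1.102]  target-frame [-1.000e-03  1.500e-02  1.102e+00]
```

```bash
python3 -m creep '{"slide":[[0,0.017,0.1],[0,0,0.25],[0,0,0.3],[0,0,0.3],[0,0,0.25],[0,0,0.2],[0,0,0.1],[0,0,0.05],[0,0,0],[0,0,0]],"delta_rot":[[0,0,0],[0,0,0],[0,0,0],[0,0,0],[0,0,0],[0,0,0],[0,0,0],[0,0,0],[0,0,0],[0,0,0]],"hand":[-1,-1,-1,-1,-1,-1,-1,-1,-1,-1]}'
python3 -c "
from cell import robot
import numpy as np
from h import *
w=robot.get_image('wrist');cv2.imwrite('pics/w6.png',w['image'][:,:,::-1])"
```

```text
t: 11.63
tool_pos: [501.7, -262.8, 156.0]
eef_rot: [[-0.995, -0.098, 0.001], [-0.098, 0.995, -0.002], [-0.0, -0.002, -1.0]]
force: [1.2, 0.4, -0.5]
finger_gap: 25.9
grip_force: 39.9
```

View pics/w6.png

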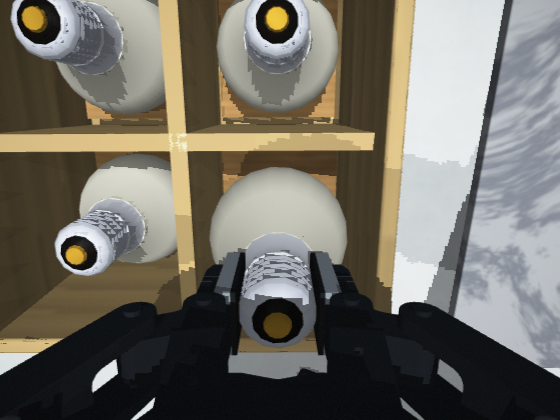

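```bash
python3 -m creep '{"slide":[[0,0,0.03],[0,0,0.03],[0,0,0]],"delta_rot":[[0,0,0],[0,0,0],[0,0,0]],"hand":[-1,-1,-1]}'
```

```text
t: 11.93
tool_pos: [500.8, -262.4, 149.0]
eef_rot: [[-0.995, -0.098, -0.001], [-0.098, 0.995, -0.001], [0.001, -0.001, -1.0]]
force: [-0.5, 0.4, -1.8]
finger_gap: 25.9
grip_force: 39.9
```

```bash
python3 -m creep '{"slide":[[0,0,0.03],[0,0,0.03],[0,0,0]],"delta_rot":[[0,0,0],[0,0,0],[0,0,0]],"hand":[-1,-1,-1]}'
```

```text
t: 12.18
tool_pos: [500.4, -262.3, 142.3]
eef_rot: [[-0.995, -0.098, -0.002], [-0.098, 0.995, -0.001], [0.002, -0.001, -1.0]]
force: [-0.3, -0.9, -1.8]
finger_gap: 25.9
grip_force: 39.9
```

```bash
python3 -m creep '{"slide":[[0,0,0.03],[0,0,0.03],[0,0,0]],"delta_rot":[[0,0,0],[0,0,0],[0,0,0]],"hand":[-1,-1,-1]}'
```

```text
t: 12.43
tool_pos: [500.4, -262.3, 136.2]
eef_rot: [[-0.995, -0.098, -0.002], [-0.098, 0.995, -0.001], [0.002, -0.001, -1.0]]
force: [0.1, 0.5, -1.9]
finger_gap: 25.6
grip_force: 39.9
```

```bash
python3 -m creep '{"slide":[[-0.01,0,0.025],[0,0,0.025],[0,0,0]],"delta_rot":[[0,0,0],[0,0,0],[0,0,0]],"hand":[-1,-1,-1]}'
```

```text
t: 12.68
tool_pos: [501.6, -262.3, 131.4]
eef_rot: [[-0.995, -0.098, -0.002], [-0.098, 0.995, -0.001], [0.002, -0.001, -1.0]]
force: [-0.5, 0.1, -2.1]
finger_gap: 25.8
grip_force: 39.9
```

```bash
python3 -m creep '{"slide":[[0,0,0.02],[0,0,0.02],[0,0,0]],"delta_rot":[[0,0,0],[0,0,0],[0,0,0]],"hand":[-1,-1,-1]}'
```

```text
t: 12.93
tool_pos: [501.6, -262.3, 127.6]
eef_rot: [[-0.995, -0.098, -0.002], [-0.098, 0.995, -0.001], [0.002, -0.001, -1.0]]
force: [-0.8, -0.8, -0.6]
finger_gap: 25.9
grip_force: 39.9
```

```bash
python3 -m creep '{"slide":[[0,0,0.015],[0,0,0.015],[0,0,0]],"delta_rot":[[0,0,0],[0,0,0],[0,0,0]],"hand":[-1,-1,-1]}'
```

```text
t: 13.18
tool_pos: [501.7, -262.4, 124.7]
eef_rot: [[-0.995, -0.098, -0.001], [-0.098, 0.995, -0.001], [0.002, -0.001, -1.0]]
force: [-0.6, -0.1, -2.0]
finger_gap: 25.6
grip_force: 39.9
```

```bash
python3 -m creep '{"slide":[[0,0,0.015],[0,0,0.015],[0,0,0]],"delta_rot":[[0,0,0],[0,0,0],[0,0,0]],"hand":[-1,-1,-1]}'
```

```text
t: 13.43
tool_pos: [501.7, -262.4, 121.7]
eef_rot: [[-0.995, -0.098, -0.001], [-0.098, 0.995, -0.001], [0.002, -0.001, -1.0]]
force: [0.3, -0.6, -0.6]
finger_gap: 25.9
grip_force: 39.9
```

```bash
python3 -m creep '{"slide":[[0,0,0.015],[0,0,0.015],[0,0,0]],"delta_rot":[[0,0,0],[0,0,0],[0,0,0]],"hand":[-1,-1,-1]}'
```

```text
t: 13.68
tool_pos: [501.7, -262.4, 118.7]
eef_rot: [[-0.995, -0.098, -0.002], [-0.098, 0.995, -0.001], [0.002, -0.001, -1.0]]
force: [0.9, 0.3, -1.5]
finger_gap: 26.1
grip_force: 39.9
```

```bash
python3 -m creep '{"slide":[[0,0,0.015],[0,0,0.015],[0,0,0]],"delta_rot":[[0,0,0],[0,0,0],[0,0,0]],"hand":[-1,-1,-1]}'
```

```text
t: 13.93
tool_pos: [502.1, -262.5, 116.4]
eef_rot: [[-0.995, -0.098, -0.001], [-0.098, 0.995, -0.002], [0.001, -0.002, -1.0]]
force: [-2.0, 1.9, 2.2]
finger_gap: 26.0
grip_force: 40.3
```

```bash
python3 -m creep '{"slide":[[0.01,0.01,0],[0,0,0],[0,0,0]],"delta_rot":[[0,0,0],[0,0,0],[0,0,0]],"hand":[-1,-1,-1]}'
```

```text
t: 14.18
tool_pos: [500.7, -261.5, 116.2]
eef_rot: [[-0.995, -0.098, -0.001], [-0.098, 0.995, -0.002], [0.001, -0.001, -1.0]]
force: [-1.1, 0.8, 0.4]
finger_gap: 26.2
grip_force: 40.1
```

```bash
python3 -m creep '{"slide":[[0.005,0.005,0.01],[0,0,0.005],[0,0,0],[0,0,0]],"delta_rot":[[0,0,0],[0,0,0],[0,0,0],[0,0,0]],"hand":[-1,-1,-1,-1]}'
```

```text
t: 14.52
tool_pos: [500.4, -261.2, 114.9]
eef_rot: [[-0.995, -0.098, -0.0], [-0.098, 0.995, -0.002], [0.001, -0.002, -1.0]]
force: [-1.4, -0.9, 2.4]
finger_gap: 26.3
grip_force: 40.3
```

```bash
python3 -m creep '{"slide":[[0.005,0,0.01],[0,0,0],[0,0,0],[0,0,0]],"delta_rot":[[0,0,0],[0,0,0],[0,0,0],[0,0,0]],"hand":[-1,-1,-1,-1]}'
```

```text
t: 14.85
tool_pos: [500.2, -261.3, 114.0]
eef_rot: [[-0.995, -0.098, 0.0], [-0.098, 0.995, -0.002], [0.0, -0.002, -1.0]]
force: [-0.6, 0.2, 4.6]
finger_gap: 26.0
grip_force: 40.6
```

```bash
python3 -m creep '{"slide":[[0,0,0],[0,0,0]],"delta_rot":[[0,0,0],[0,0,0]],"hand":[-1,-1]}'
```

```text
t: 15.02
tool_pos: [500.1, -261.3, 113.8]
eef_rot: [[-0.995, -0.098, -0.0], [-0.098, 0.995, -0.002], [0.0, -0.002, -1.0]]
force: [-0.5, 0.9, 4.1]
finger_gap: 26.1
grip_force: 40.6
```

```bash
python3 -m creep '{"slide":[[0,0,-0.012],[0,0,0],[0,0,0]],"delta_rot":[[0,0,0],[0,0,0],[0,0,0]],"hand":[-1,-1,-1]}' 20
```

```text
t: 15.27
tool_pos: [499.9, -261.2, 114.7]
eef_rot: [[-0.995, -0.098, -0.0], [-0.098, 0.995, -0.002], [0.001, -0.002, -1.0]]
force: [-0.3, -0.8, 3.2]
finger_gap: 26.0
grip_force: 40.5
```

```bash
python3 -m creep '{"slide":[[0,0,0],[0,0,0],[0,0,0],[0,0,0],[0,0,0],[0,0,0]],"delta_rot":[[0,0,0],[0,0,0],[0,0,0],[0,0,0],[0,0,0],[0,0,0]],"hand":[-0.36,-0.33,-0.3,-0.2,-0.12,-0.12]}'
python3 - <<'E'
from h import *
from cell import robot
w=robot.get_image("wrist");a=robot.get_image("scene")
V=[(w,robot.outline_of("lamp",w)[0]["region"].astype(np.float32))]
cv2.imwrite("pics/w7.png",np.hstack([w["image"][100:400,130:430],cv2.resize(a["image"][60:210,270:420],(300,300))])[:,:,::-1])
E
```

```text
t: 15.77
tool_pos: [499.6, -261.1, 114.5]
eef_rot: [[-0.995, -0.098, -0.001], [-0.098, 0.995, -0.001], [0.002, -0.001, -1.0]]
force: [-0.1, 0.1, -1.7]
finger_gap: 37.3
grip_force: 0.0
```

View pics/w7.png

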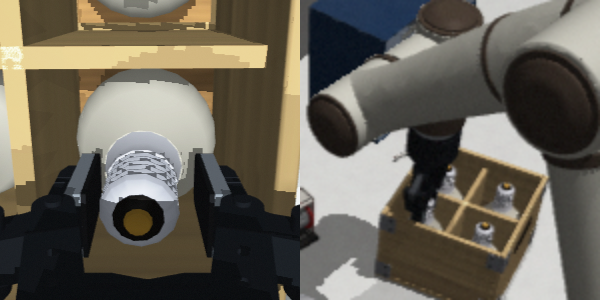

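The lamp is released, but its cap at (139,218) looks offset left of the midpoint between the pads. I'll measure the lean.

```bash
cat > f.py <<'E'
from h import *
from cell import robot
s=robot.state();w=robot.get_image("wrist")
m=robot.outline_of("lamp",w)[0]["region"].astype(np.float32)
q,e=fit([(w,m)],lamp_parts,[500.5,-261.2,65,0.01,0.01],[3,3,3,.08,.08]);print(q.round(2),e)
print("tilt deg",np.degrees(np.arctan(np.hypot(q[3],q[4]))),"tool",s["tool_pos"],"cap offset in tool",(s["eef_rot"].T@(q[:3]+66*np.array([q[3],q[4],1])-s["tool_pos"])).round(1))
E
python3 f.py
```

```text
[ 5.0024e+02 -2.6274e+02  6.3500e+01  0.0000e+00 -2.0000e-02] 0.057451825588941574
tilt deg 1.351309067138121 tool [ 499.69361014 -261.09916298  114.68965873] cap offset in tool [ -0.3  -3.3 -14.8]
```

```bash
python3 -m creep '{"slide":[[0,-0.03,0],[0,0,0],[0,0,-0.05],[0,0,-0.1],[0,0,-0.15],[0,0,-0.25],[0,0,-0.25],[0,0,-0.25],[0,0,-0.3],[0,0,-0.2],[0,0,0],[0,0,0]],"delta_rot":[[0,0,0],[0,0,0],[0,0,0],[0,0,0],[0,0,0],[0,0,0],[0,0,0],[0,0,0],[0,0,0],[0,0,0],[0,0,0],[0,0,0]],"hand":[-0.12,-0.12,-0.12,-0.12,-0.12,-0.12,-0.12,-0.12,-0.12,-0.12,-0.12,-0.12]}'
python3 - <<'E'
from h import *
from cell import robot
w=robot.get_image("wrist");t=robot.get_image("top")
o=[d for l in("lamp","packed_1") for d in robot.outline_of(l,w)]
print([(round(d["p"],2),np.round(d["centre"]).tolist()) for d in o])
print("expected contact upright",proj(w,[[500.2,-262.7,63.5+84],[500.2,-262.7,63.5]]).round(1))
for l in ("lamp",):
  d=min(o,key=lambda d:np.hypot(*(np.array(d["centre"])-proj(w,[[500.2,-262.7,80]])[0])))
  print(fit([(w,d["region"].astype(np.float32))],lamp_parts,[500.2,-262.7,63.5,0,0],[3,3,3,.08,.08]))
cv2.imwrite("pics/w8.png",np.hstack([cv2.resize(w["image"],(480,360)),cv2.resize(t["image"][190:280,335:415],(320,360))])[:,:,::-1])
E
```

```text
t: 17.02
tool_pos: [500.7, -264.0, 272.1]
eef_rot: [[-0.995, -0.098, 0.004], [-0.098, 0.995, -0.002], [-0.003, -0.003, -1.0]]
force: [-0.3, 0.1, -0.7]
finger_gap: 37.8
grip_force: 0.0
[(0.57, [282.0, 179.0]), (0.42, [206.0, 126.0]), (0.95, [174.0, 69.0]), (0.83, [276.0, 69.0]), (0.78, [184.0, 178.0]), (0.48, [209.0, 127.0])]
expected contact upright [[281.  199.2]
 [280.5 178.1]]
(array([ 5.00008593e+02, -2.62862611e+02,  6.65754909e+01, -5.07118934e-02,
       -1.22206152e-02]), np.float64(0.01464659720659256))
```

View pics/w8.png

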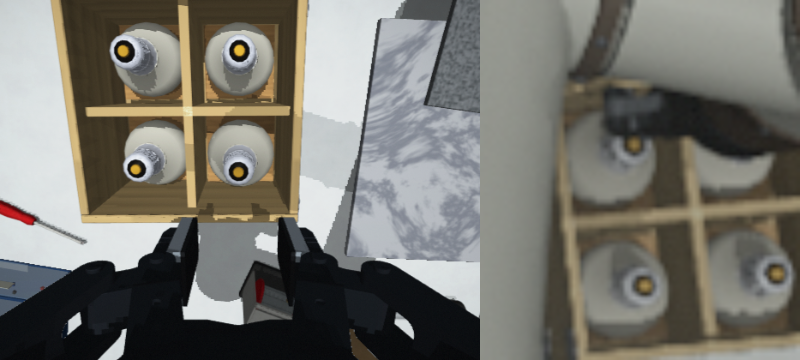

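Wrist view: all four lamps stand in their wells, the new one at about (238,158), with its contact nearly centred on the globe. I'll wait a second and check that it isn't drifting, using a packed lamp as reference.

```bash
python3 -m creep '{"slide":[[0,0,0],[0,0,0],[0,0,0],[0,0,0],[0,0,0],[0,0,0],[0,0,0],[0,0,0],[0,0,0],[0,0,0],[0,0,0],[0,0,0]],"delta_rot":[[0,0,0],[0,0,0],[0,0,0],[0,0,0],[0,0,0],[0,0,0],[0,0,0],[0,0,0],[0,0,0],[0,0,0],[0,0,0],[0,0,0]],"hand":[-0.12,-0.12,-0.12,-0.12,-0.12,-0.12,-0.12,-0.12,-0.12,-0.12,-0.12,-0.12]}'
python3 - <<'E'
from h import *
from cell import robot
w=robot.get_image("wrist")
for k in("lamp","packed_1"):
  for d in robot.outline_of(k,w):
    if d["p"]<.5: continue
    c=d["centre"];g=ground(w,c,75)
    q,e=fit([(w,d["region"].astype(np.float32))],lamp_parts,[g[0],g[1],70,0,0],[4,4,5,.08,.08])
    print(k,round(d["p"],2),np.round(c),q.round(2),round(e,3),"tilt",np.degrees(np.arctan(np.hypot(q[3],q[4]))).round(1))
im=w["image"].astype(int);y=(im[:,:,0]>im[:,:,2]+90)&(im[:,:,0]>150)
n,l,st,ce=cv2.connectedComponentsWithStats(y.astype(np.uint8))
print([(ce[i].round(1).tolist(),st[i][4]) for i in range(1,n) if 80<st[i][4]<600])
E
```

```text
t: 18.22
tool_pos: [500.2, -263.9, 269.8]
eef_rot: [[-0.995, -0.098, -0.001], [-0.098, 0.995, -0.002], [0.001, -0.001, -1.0]]
force: [0.4, -0.5, -0.6]
finger_gap: 37.5
grip_force: 0.0
lamp 0.61 [280. 181.] [ 5.0080e+02 -2.6297e+02  6.2710e+01 -5.0000e-02  4.0000e-02] 0.018 tilt 3.6
packed_1 0.81 [176.  69.] [ 4.1453e+02 -3.6550e+02  6.0510e+01  6.0000e-02  1.6000e-01] 0.058 tilt 9.5
packed_1 0.68 [277.  70.] [ 4.0469e+02 -2.7378e+02  5.2420e+01  2.6000e-01  9.0000e-02] 0.016 tilt 15.2
[([141.4, 60.3], np.int32(124)), ([278.5, 59.9], np.int32(124)), ([312.8, 104.7], np.int32(225)), ([244.5, 108.8], np.int32(157)), ([150.5, 111.7], np.int32(138)), ([156.1, 199.8], np.int32(95)), ([246.1, 206.6], np.int32(124)), ([277.1, 203.2], np.int32(94)), ([16.3, 253.8], np.int32(338))]
```

Run:
```python
from h import *
from cell import robot
w=robot.get_image("wrist")
im=w["image"].astype(int);y=(im[:,:,0]>im[:,:,2]+90)&(im[:,:,0]>150)
n,l,st,ce=cv2.connectedComponentsWithStats(y.astype(np.uint8))
for c in [ce[i] for i in range(1,n) if 85<st[i][4]<130]:
    print(c.round(1),ground(w,c,150).round(1))
d=max(robot.outline_of("lamp",w),key=lambda d:d["p"])
c=max(cv2.findContours(d["region"].astype(np.uint8),0,1)[0],key=len)[:,0].astype(float);top=c[c[:,1]<200]
from scipy.optimize import least_squares
def res(q):
    X=cv2.convexHull(proj(w,SPH+[q[0],q[1],64]).astype(np.float32));return np.array([cv2.pointPolygonTest(X,tuple(map(float,a)),True) for a in top])
f=least_squares(res,[500,-262],diff_step=1e-3,loss="soft_l1");print("globe",f.x,np.abs(f.fun).mean())
for nm,at in(("scene",1),):
    p=robot.get_image(nm);print(proj(p,[[500,-262.7,148]]),[(x["p"],x["centre"]) for x in robot.spot_in("lamp_cap",p)])
```

```text
[141.5  60.2] [ 414.9 -362.2  150. ]
[278.5  59.9] [ 405.9 -273.7  150. ]
[156.1 199.8] [ 507.3 -351.2  150. ]
[246.2 206.7] [ 506.  -286.9  150. ]
[277.1 203.2] [ 501.2 -265.2  150. ]
globe [ 500.74756426 -262.70100149] 0.3063102642765568
[[332.465171  159.2203919]] [(0.55, [332.2, 166.4])]
```

```bash
python3 -c "
from cell import robot
print(robot.job_done())"
```

```text
the job is handed in; nothing more can be done
None
```

The lamp stands globe down in the seat of the free well (well_2), about 2° off vertical and steady over the 1.2 s I watched, with the arm clear; I handed the job in at about 18.5 s.

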